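Drop a batch of clean bottle caps from the trap hopper and latch it again

ROBOT

A 6-joint arm with a two-finger parallel gripper is mounted at the origin on a cart in front of the work surface, level with it; the furniture and walls round the work are solid. World frame = base frame: x ahead of the robot, y to its left, z up, the work surface at z = 0. Lengths are in m, angles in rad, forces in N, time in s.
With the tool pointing down it reaches from about 0.3 to 0.875 m from the base axis. Payload 6.4 kg.
Tool frame: the origin (TCP) lies at the very end of the fingers, on their centre line; the grasp point (between the pads) lies 19 mm behind it (ctrl.grip_point_offset is the z of the grasp point in the tool frame, in m); z points along the fingers, y is the direction in which the jaws open and shut (so a half turn about z gives the same grasp; the last joint's range is limited). The gripper opens to 85 mm and grips with 20 to 120 N. Pads are 22 mm wide; open, the fingers measure 114 mm over their backs; the gripper's body (76 mm by 85 mm) begins 54 mm behind the grasp point. The pads swing forward as they close: fully open they stand 13 mm farther back than shut.
Start: joints at [-1.317, 0.181, 1.607, -0, 1.354, -0.206], TCP at [0.255, -0.515, 0.231] pointing down, gripper open.
Joint ranges: [-2.99, 2.99], [-0.89, 2.07], [0.3, 2.58], [-1.14, 4.28], [0, 2.63], [-3.12, 3.12]. Speed limits (rad/s): [2.57, 2.57, 3.01, 3.14, 3.14, 3.14].

INTERFACE

Orientations are given as a unit quaternion [w, x, y, z].
In Python, from bench import status, cams, ctrl gives the robot as it stands.
- The arm moves only by the shell command python3 -m handwheel 'ROWS'. ROWS is JSON, a list of rows, each an object with "grip": the finger opening in cm, from 0 to 8.54; "linear": the shift along the tool's x, y, z in cm, a list of three; "rotation": the turn, a rotation vector about the tool's x, y, z in degrees, a list of three. A call has 1 to 12 rows; each row is the pose to reach, as a shift and turn from the pose commanded when the call began, along the tool's axes at that moment; what a row does not reach only later rows make up. A row lasts 1/12 s, in which the tool goes at most 41.7 mm and 7.16 degrees, less where a joint would pass 70% of its speed; a pose out of reach is approached as far as the arm can. A call with a gripper value outside its range is refused whole. The fingers move at their own pace and stop on an object; the grip force is fixed at half the most. Time passes only in rows, so rows that repeat a pose let the fingers close. It gives the time, the measured TCP pose, the force and the opening at its end, in the units of the state.
- status.get_obs(): the state, without advancing time (a new reading comes with each control period).
- cams.camera(name): name is "scene" or "top"; returns the picture (384x512x3 uint8, red, green, blue); there is no depth.
- cams.camera_info(name): a dict with "fovy" (degrees; the focal length in pixels is half the picture's height over the tangent of half this angle, whatever the lens; pixels are square), "cx", "cy" (the principal point, pixels), "world_from_camera" (4x4, takes a point from camera to world coordinates). Camera axes: x right, y down, z forward; pixel columns grow to the right and rows downward; lengths in m; the calibration is good to about 2 mm. A picture is of the moment at which its call begins. camera_info takes no time and is no camera call.
- ctrl.hand_in(): hands the job in, once; it reports no verdict.
The state is a dict: "time_s": time; "q": joint angles; "dq": joint speeds; "joint_efforts": joint torques, N m; "eef_pos": TCP position; "eef_rot": TCP orientation; "wrist_force": force on the tool from outside, world axes, zero at the start; "torque": the same for the moment, N m; "opening": opening from 0.0 (shut) to 1.0 (fully open).
Only numpy, scipy, OpenCV 4.12 (cv2) and the standard library are available. Lean on these libraries where they do the work, as an engineer would, in place of code of your own. Each camera call takes 0.05 s, during which the arm holds its last target.

TASK

Drop the clean blue bottle caps out of the drop-bottom hopper into the white tray below it: push the brass-weighted catch over so that the trap falls open, then swing the trap back up by its black ball knob and press it home until the catch snaps over and holds it shut, ready for the next batch. Do not touch the caps, and leave the tray and the other things on the bench where they are.

Things in the scene. Friction and masses are not known exactly. Their poses are not given: they have to be found in the camera images.
- hopper: Fixed stand with a clear drop-bottom hopper. Origin on the bench straight below the hopper's middle; x away from the robot, y left, z up (at its yaw). Hopper: open box 116 (x) by 126 (y), 240 to 310 mm above the bench, front wall at x = -58. Held by two rods behind it, grey foot at x = +85 to +200. Two sprung ejector pins in guides at x = -68, y = +-53 press down on the trap when shut.
- trap (a joint): Hinge of the steel trap door (the hopper's bottom), rad: 0 hard up, about 0.01 latched, 0.96 hanging open (it falls there by itself). Hinge line along the hopper's y at its rear lower edge. Below 0.06 the ejector pins resist: about 6 to 9 N upward at the knob bring it home; let go unlatched, it falls open again.
- trap_hinge (a point): Middle of the trap's hinge line (hopper frame x = +58, y = 0, z = 237 mm).
- knob_center (a point): Centre of the black ball knob, 26 mm diameter, on an 8 mm stem forward from the trap's front edge, 185 mm from the hinge line, in the trap's plane. Shut: hopper frame x = -127, z = 237. Open: x = -48, z = 85, under the hopper: a vertical gripper would hit the front wall, so come from the robot's side, fingers pointing down and forward, leaning 35 to 45 degrees.
- catch (a joint): Fork catch on the front wall, rad: 0 latched (jaw under the stem), 0.70 flipped open; over-centre at about 0.35, stays on either side. When it is at 0.70, the rising stem turns the fork; it snaps to 0 and holds once the trap is pressed below about 0.015. Let go too early it may fall to 0 empty: then flip it to 0.70 again before raising the trap.
- catch_pivot (a point): Pivot of the catch, axis along the hopper's x (hopper frame x = -72, y = 0, z = 269 mm). Opening swings the weighted top to +y (to the left seen from the robot), the jaw to -y.
- weight_center (a point): Centre of the brass weight on top of the catch: cylinder of 28 mm diameter, 26 mm long, lying along the hopper's x, 52 mm from the pivot. Latched it leans to the right (hopper frame x = -79, y = -17, z = 318), open to the left (y = +19). About 2 N to the left tip it over; the trap then drops at once.
- tray: Loose white plastic tray, 273 (x) by 388 (y) by 73 mm high, under the hopper; origin at the centre of its underside, floor 4 mm thick, walls 14 mm.
- cap_0: Loose blue bottle cap, 45 mm diameter, 20 mm high, 12 g; origin at the centre of its open end. Starts in the hopper on the trap.
- cap_1: Loose blue bottle cap, 45 mm diameter, 20 mm high, 12 g; origin at the centre of its open end. Starts in the hopper on the trap.
- cap_2: Loose blue bottle cap, 45 mm diameter, 20 mm high, 12 g; origin at the centre of its open end. Starts in the hopper on the trap.
- cap_3: Loose blue bottle cap, 45 mm diameter, 20 mm high, 12 g; origin at the centre of its open end. Starts in the hopper on the trap.
- cap_4: Loose blue bottle cap, 45 mm diameter, 20 mm high, 12 g; origin at the centre of its open end. Starts in the hopper on the trap.
- cap_5: Loose blue bottle cap, 45 mm diameter, 20 mm high, 12 g; origin at the centre of its open end. Starts in the hopper on the trap.
- wash_bottle: White wash bottle with blue jet, 67 mm wide, 221 mm high, at the left; origin under its centre. Bystander.
- beaker_250: Glass beaker, 72 mm wide, 95 mm high, at the front left; origin under its centre. Bystander.
- timer: White timer, 58 by 58 by 16 mm, at the front right; origin under its centre. Bystander.

How it is judged:
On the way:
1. the trap has swung open and all six caps have dropped into the tray (value of joint trap above 0.8 rad and x of cap_0 in the frame of tray between -0.125 and 0.125 m and y of cap_0 in the frame of tray between -0.18 and 0.18 m and z of cap_0 in the frame of tray between -0.005 and 0.068 m and x of cap_1 in the frame of tray between -0.125 and 0.125 m and y of cap_1 in the frame of tray between -0.18 and 0.18 m and z of cap_1 in the frame of tray between -0.005 and 0.068 m and x of cap_2 in the frame of tray between -0.125 and 0.125 m and y of cap_2 in the frame of tray between -0.18 and 0.18 m and z of cap_2 in the frame of tray between -0.005 and 0.068 m and x of cap_3 in the frame of tray between -0.125 and 0.125 m and y of cap_3 in the frame of tray between -0.18 and 0.18 m and z of cap_3 in the frame of tray between -0.005 and 0.068 m and x of cap_4 in the frame of tray between -0.125 and 0.125 m and y of cap_4 in the frame of tray between -0.18 and 0.18 m and z of cap_4 in the frame of tray between -0.005 and 0.068 m and x of cap_5 in the frame of tray between -0.125 and 0.125 m and y of cap_5 in the frame of tray between -0.18 and 0.18 m and z of cap_5 in the frame of tray between -0.005 and 0.068 m), for 0.2 s.
At the end, for the whole second after the job is handed in: The trap is shut (under 0.03 rad) and held by the catch (under 0.12 rad, its jaw under the stem), and all six caps lie at rest inside the white tray, below its rim (value of joint trap below 0.03 rad and value of joint catch below 0.12 rad and x of cap_0 in the frame of tray between -0.125 and 0.125 m and y of cap_0 in the frame of tray between -0.18 and 0.18 m and z of cap_0 in the frame of tray between -0.005 and 0.068 m and x of cap_1 in the frame of tray between -0.125 and 0.125 m and y of cap_1 in the frame of tray between -0.18 and 0.18 m and z of cap_1 in the frame of tray between -0.005 and 0.068 m and x of cap_2 in the frame of tray between -0.125 and 0.125 m and y of cap_2 in the frame of tray between -0.18 and 0.18 m and z of cap_2 in the frame of tray between -0.005 and 0.068 m and x of cap_3 in the frame of tray between -0.125 and 0.125 m and y of cap_3 in the frame of tray between -0.18 and 0.18 m and z of cap_3 in the frame of tray between -0.005 and 0.068 m and x of cap_4 in the frame of tray between -0.125 and 0.125 m and y of cap_4 in the frame of tray between -0.18 and 0.18 m and z of cap_4 in the frame of tray between -0.005 and 0.068 m and x of cap_5 in the frame of tray between -0.125 and 0.125 m and y of cap_5 in the frame of tray between -0.18 and 0.18 m and z of cap_5 in the frame of tray between -0.005 and 0.068 m and linear speed of each of cap_0, cap_1, cap_2, cap_3, cap_4, cap_5 below 0.02 m/s); the robot touches nothing.
It fails at once if the robot touches a cap (contact force between any of the fingers, the arm and cap_0 above 0.3 N or contact force between any of the fingers, the arm and cap_1 above 0.3 N or contact force between any of the fingers, the arm and cap_2 above 0.3 N or contact force between any of the fingers, the arm and cap_3 above 0.3 N or contact force between any of the fingers, the arm and cap_4 above 0.3 N or contact force between any of the fingers, the arm and cap_5 above 0.3 N).
It fails at once if the tray is shoved more than 30 mm (distance of tray from where it was at the start of the episode above 0.03 m).
It fails at once if a bystander is shifted more than 30 mm (distance of any of wash_bottle, beaker_250, timer from where it was at the start of the episode above 0.03 m).
It also fails if it takes over 54 s, if anything falls off the work surface, if the arm or the gripper's body presses on something with over 40 N, if the wrist force passes 120 N, or if a joint passes its speed limit or range.

## Working session

There is one attempt and no reset: what is moved stays moved. The work goes in short steps, Python scripts to look and compute and a shell command to move; the robot and the scene stay as the last step left them, time stands still between calls to the robot, and variables do not carry over. Pictures are saved under pics/ and viewed, and the job is handed in when it is done.

```bash
mkdir -p pics; ls; python3 - <<'E'
from bench import status,cams,ctrl
import cv2,numpy as np
print(status.get_obs(), ctrl.grip_point_offset)
for n in ("scene","top"):
    im=cams.camera(n); cv2.imwrite(f"pics/{n}0.png",im[:,:,::-1]); i=cams.camera_info(n); print(n,i)
E
```

```text
pics
{'time_s': 0.0, 'q': array([-1.31733600e+00,  1.81558492e-01,  1.60803433e+00,  4.93080067e-06,
        1.35378261e+00, -2.06278375e-01]), 'dq': array([-2.49658186e-06,  1.43626004e-03,  1.35769773e-03, -9.40026153e-04,
        4.30706589e-04,  1.83097542e-03]), 'joint_efforts': array([ 1.16133670e-03, -4.44878161e+01, -3.51331401e+01, -2.08940000e-04,
        9.22381558e-03, -2.83332355e-05]), 'eef_pos': array([ 0.25501991, -0.51472754,  0.23036162]), 'eef_rot': array([-8.91199769e-04,  9.73695906e-01,  2.27849703e-01, -1.86204027e-05]), 'wrist_force': array([0.00123751, 0.52066043, 0.11440952]), 'torque': array([0.00263087, 0.04120307, 0.01708704]), 'opening': 0.9980360278354705} -0.0187
scene {'fovy': 50.48676127481474, 'cx': 252.4297046826861, 'cy': 192.16554646287463, 'world_from_camera': array([[ 0.7886392 , -0.23439562,  0.56842494, -0.22801045],
       [-0.61476119, -0.31685555,  0.72226812, -1.05704314],
       [ 0.01081212, -0.91905454, -0.39398204,  0.74705257],
       [ 0.        ,  0.        ,  0.        ,  1.        ]])}
top {'fovy': 52.659144865503855, 'cx': 257.419028533655, 'cy': 194.50684444580648, 'world_from_camera': array([[ 0.00596243, -0.9822927 ,  0.18725782,  0.28147445],
       [-0.99985968, -0.00292463,  0.01649467, -0.07845567],
       [-0.01565493, -0.18732989, -0.9821723 ,  1.51092163],
       [ 0.        ,  0.        ,  0.        ,  1.        ]])}
```

```bash
python3 - <<'E'
import cv2
for n in ("scene","top"):
    im=cv2.imread(f"pics/{n}0.png"); cv2.imwrite(f"pics/{n}0b.png",cv2.resize(im,(768,576),interpolation=cv2.INTER_CUBIC))
E
```

```text
(no output)
```

View pics/scene0b.png

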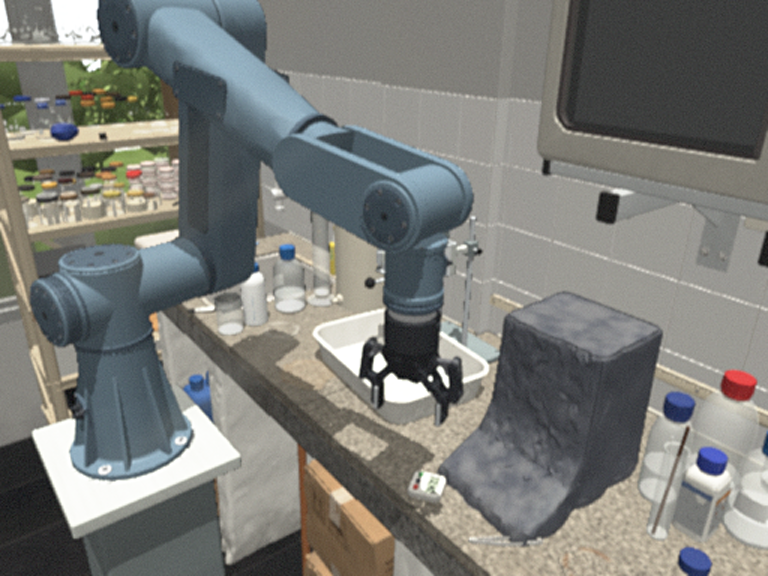

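View pics/top0b.png

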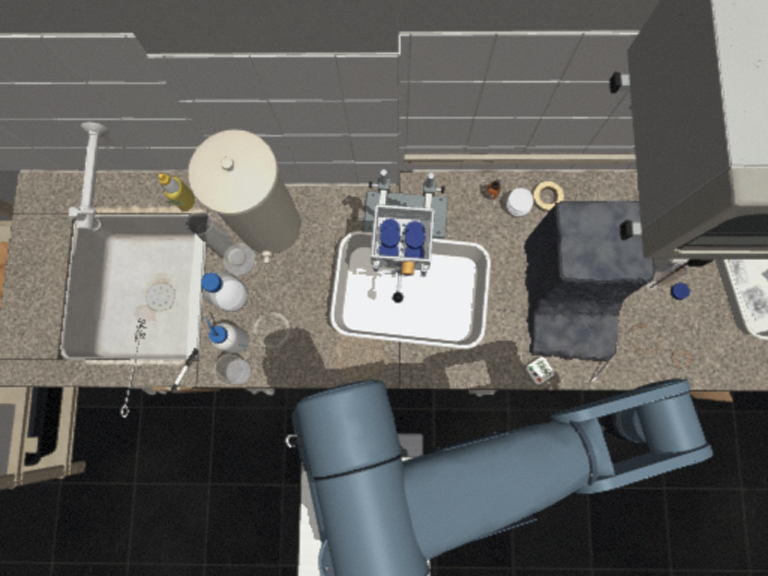

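The scene view shows the arm hiding most of the hopper. The top view, enlarged 1.5x, shows the hopper at about (403,235), the brass weight at (408,268) and the knob at (398,297). I'll zoom in on the top view.

```bash
cat > h.py <<'E'
import numpy as np,cv2
from bench import status,cams,ctrl
from scipy.spatial.transform import Rotation as R
def K(n):
    i=cams.camera_info(n); f=192/np.tan(np.radians(i['fovy'])/2); return f,i['cx'],i['cy'],np.array(i['world_from_camera'])
def onz(n,u,v,z):
    f,cx,cy,T=K(n); d=T[:3,:3]@np.array([(u-cx)/f,(v-cy)/f,1]); return T[:3,3]+d*(z-T[2,3])/d[2]
def proj(n,p):
    f,cx,cy,T=K(n); c=T[:3,:3].T@(np.asarray(p)-T[:3,3]); return np.array([cx+f*c[0]/c[2],cy+f*c[1]/c[2]])
def crop(n,fn,x0,y0,w,h,s,im=None):
    if im is None: im=cams.camera(n)[:,:,::-1]
    cv2.imwrite(fn,cv2.resize(np.ascontiguousarray(im[y0:y0+h,x0:x0+w]),(w*s,h*s),interpolation=cv2.INTER_CUBIC))
E
python3 - <<'E'
from h import *
crop('top','pics/t1.png',210,105,130,95,6,cv2.imread('pics/top0.png'))
crop('scene','pics/s1.png',190,130,150,150,4,cv2.imread('pics/scene0.png'))
E
```

```text
(no output)
```

View pics/t1.png

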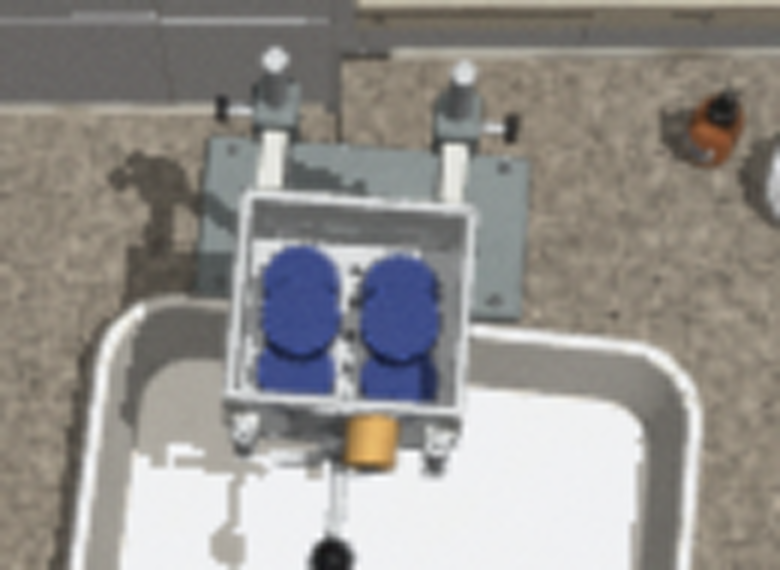

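View pics/s1.png

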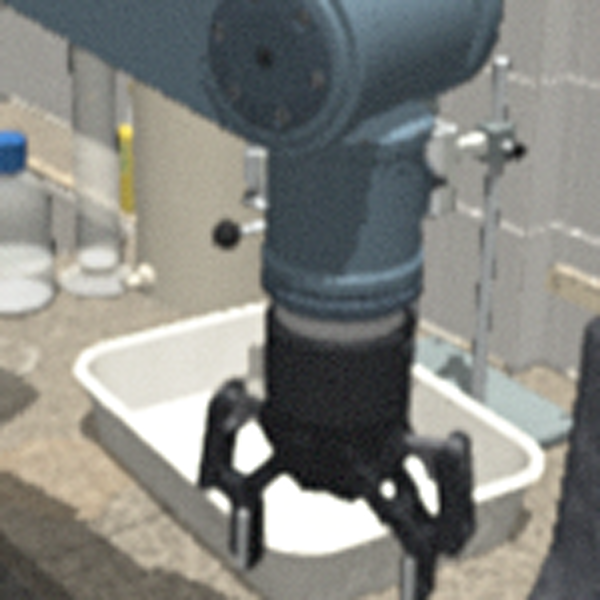

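```bash
cat >> h.py <<'E'
def hop(p,x):
    c,s=np.cos(x[2]),np.sin(x[2]); return np.array([x[0]+c*p[0]-s*p[1],x[1]+s*p[0]+c*p[1],p[2]])
E
python3 - <<'E'
from h import *
from scipy.optimize import least_squares
F=[((58,63,310),(241,193)),((58,-63,310),(477,208)),((-58,63,310),(226,402)),((-58,-63,310),(464,412)),((-127,0,237),(331,555)),((-79,-17,318+6),(371,441))]
def r(x): return np.concatenate([proj('top',hop(np.array(p)/1e3,x))-(np.array(u)/6+[210-.4,105-.4]) for p,u in F])
s=least_squares(r,[.6,0,0]); print(s.x,np.round(s.fun.reshape(-1,2),2))
x=s.x
for n,p in [('knob',(-127,0,237)),('weight',(-79,-17,318)),('weightopen',(-79,19,318)),('pivot',(-72,0,269)),('knobopen',(-48,0,85)),('hinge',(58,0,237))]:
    w=hop(np.array(p)/1e3,x); print(n,w.round(4),proj('scene',w).round(1),proj('top',w).round(1))
for u in [(225,545),]: pass
# tray rim corners
for u in [(332,322),(345,238),(490,248),(487,345)]:
    print(onz('top',u[0]/1.5,u[1]/1.5,.073).round(3))
E
```

```text
[ 0.64009481 -0.09170125 -0.06813043] [[ 0.15 -0.34]
 [-0.38 -0.3 ]
 [-0.17 -0.55]
 [-0.36  0.47]
 [ 0.42  0.66]
 [ 0.35  0.06]]
knob [ 0.5134 -0.0831  0.237 ] [246.4 188. ] [265.2 197.8]
weight [ 0.5601 -0.1033  0.318 ] [262.  163.3] [271.7 178.6]
weightopen [ 0.5626 -0.0674  0.318 ] [255.6 160.2] [260.4 177.8]
pivot [ 0.5683 -0.0868  0.269 ] [260.4 175.6] [266.4 179.6]
knobopen [ 0.5922 -0.0884  0.085 ] [265.1 223.4] [266.5 184.4]
hinge [ 0.698  -0.0956  0.237 ] [290.7 177. ] [269.  144.8]
[0.478 0.08  0.073]
[0.696 0.052 0.073]
[ 0.67  -0.318  0.073]
[ 0.423 -0.304  0.073]
```

```bash
cat >> h.py <<'E'
X=np.array([0.64009,-0.09170,-0.06813])
def pose():
    o=status.get_obs(); q=o['eef_rot']; return np.array(o['eef_pos']),R.from_quat([q[1],q[2],q[3],q[0]])
def Rt(lean):  # tool y = -hopper y, z down leaning forward by lean deg
    l=np.radians(lean); c,s=np.cos(X[2]),np.sin(X[2]); hx=np.array([c,s,0]);hy=np.array([-s,c,0]);z=np.array([0,0,1.])
    tz=np.sin(l)*hx-np.cos(l)*z; ty=-hy; tx=np.cross(ty,tz); return R.from_matrix(np.stack([tx,ty,tz],1))
def go(ph,lean,prev=None,frame='hop'):
    """ph: TCP target in hopper mm"""
    p,r=pose() if prev is None else prev
    t=hop(np.array(ph)/1e3,X); T=Rt(lean)
    print('lin cm',(r.inv().apply(t-p)*100).round(2),'rot deg',(r.inv()*T).as_rotvec(degrees=True).round(2),'dist mm',(np.linalg.norm(t-p)*1e3).round())
    return t,T
def hp():
    p,r=pose(); c,s=np.cos(X[2]),np.sin(X[2]); d=p-[X[0],X[1],0]; o=status.get_obs()
    print('t',round(o['time_s'],2),'hop mm',(np.array([c*d[0]+s*d[1],-s*d[0]+c*d[1],d[2]])*1e3).round(1),'F',np.round(o['wrist_force'],1),'op',round(o['opening'],3),'rot err to lean',(r.inv()*Rt(0)).as_rotvec(degrees=True).round(1),'q',np.round(o['q'],2))
E
python3 - <<'E'
from h import *
hp(); 
print(onz('top',533/1.5,350/1.5,0), onz('top',528/1.5,240/1.5,.2), onz('top',560/1.5,200/1.5,.35))
p,r=pose()
go([0,0,0],0)
# raise first
T=Rt(0); print((r.inv()*T).as_rotvec(degrees=True))
a=go([-90,-75,420],0)
go([-90,-60,314],0,a)
for z in (.24,.27,.3): print(z,proj('top',hop((-.068,-.053,z),X)), np.array([437,440])/6+[210,105])
E
```

```text
t 0.1 hop mm [-355.3 -448.3  230.5] F [ 0.8  0.5 -0.4] op 1.002 rot err to lean [-0.1  0.  30.2] q [-1.32  0.18  1.61  0.    1.35 -0.21]
[ 0.41749109 -0.43350539  0.        ] [ 0.65484134 -0.3854378   0.2       ] [ 0.69854185 -0.42015147  0.35      ]
lin cm [ 53.27 -20.79  23.1 ] rot deg [-0.09  0.   30.25] dist mm 617.0
[-9.16389131e-02  4.01028003e-03  3.02481099e+01]
lin cm [ 41.73 -18.91 -18.91] rot deg [-0.09  0.   30.25] dist mm 496.0
lin cm [ 0.  -1.5 10.6] rot deg [0. 0. 0.] dist mm 107.0
0.24 [282.19785415 181.43963043] [282.83333333 178.33333333]
0.27 [282.62874201 179.42208649] [282.83333333 178.33333333]
0.3 [283.08007306 177.30882144] [282.83333333 178.33333333]
```

```bash
python3 -m handwheel '[{"grip":0,"linear":[0,0,-10],"rotation":[0,0,0]},{"grip":0,"linear":[0,0,-19],"rotation":[0,0,15]},{"grip":0,"linear":[0,0,-19],"rotation":[0,0,30.25]},{"grip":0,"linear":[0,0,-19],"rotation":[0,0,30.25]},{"grip":0,"linear":[0,0,-19],"rotation":[0,0,30.25]},{"grip":0,"linear":[0,0,-19],"rotation":[0,0,30.25]},{"grip":0,"linear":[20,-9,-19],"rotation":[0,0,30.25]},{"grip":0,"linear":[20,-9,-19],"rotation":[0,0,30.25]},{"grip":0,"linear":[20,-9,-19],"rotation":[0,0,30.25]},{"grip":0,"linear":[20,-9,-19],"rotation":[0,0,30.25]},{"grip":0,"linear":[20,-9,-19],"rotation":[0,0,30.25]},{"grip":0,"linear":[20,-9,-19],"rotation":[0,0,30.25]}]'; python3 - <<'E'
from h import *
hp(); go([-90,-75,420],0)
E
```

```text
time_s: 1.1
eef_pos: [0.3972, -0.3415, 0.4214]
eef_rot: [-0.001, 0.999, -0.032, 0.001]
wrist_force: [0.0, 0.2, 0.3]
opening: 0.001
t 1.1 hop mm [-225.3 -265.7  421.4] F [0.  0.2 0.3] op 0.001 rot err to lean [-0.1 -0.1  0.3] q [-0.94 -0.03  1.45  0.    1.71  0.7 ]
lin cm [ 13.62 -19.01   0.19] rot deg [-0.1  -0.08  0.26] dist mm 234.0
```

```bash
python3 -m handwheel '[{"grip":0,"linear":[13.6,-19,0.2],"rotation":[0,0,0.2]},{"grip":0,"linear":[13.6,-19,0.2],"rotation":[0,0,0.2]},{"grip":0,"linear":[13.6,-19,0.2],"rotation":[0,0,0.2]},{"grip":0,"linear":[13.6,-19,0.2],"rotation":[0,0,0.2]},{"grip":0,"linear":[13.6,-19,0.2],"rotation":[0,0,0.2]},{"grip":0,"linear":[13.6,-19,0.2],"rotation":[0,0,0.2]},{"grip":0,"linear":[13.6,-19,0.2],"rotation":[0,0,0.2]},{"grip":0,"linear":[13.6,-19,10.7],"rotation":[0,0,0.2]},{"grip":0,"linear":[13.6,-19,10.7],"rotation":[0,0,0.2]},{"grip":0,"linear":[13.6,-19,10.7],"rotation":[0,0,0.2]},{"grip":0,"linear":[13.6,-19,10.7],"rotation":[0,0,0.2]},{"grip":0,"linear":[13.6,-19,10.7],"rotation":[0,0,0.2]}]'; python3 - <<'E'
from h import *
hp(); crop('scene','pics/s2.png',160,80,200,150,4);crop('top','pics/t2.png',210,105,130,95,6)
E
```

```text
time_s: 2.1
eef_pos: [0.5422, -0.166, 0.3134]
eef_rot: [-0.001, 0.999, -0.036, -0.001]
wrist_force: [0.0, -0.2, 1.7]
opening: 0.004
t 2.1 hop mm [-92.6 -80.8 313.4] F [ 0.  -0.2  1.7] op 0.004 rot err to lean [-0.1  0.2 -0.2] q [-0.51  0.11  1.52 -0.    1.51  1.14]
```

View pics/s2.png

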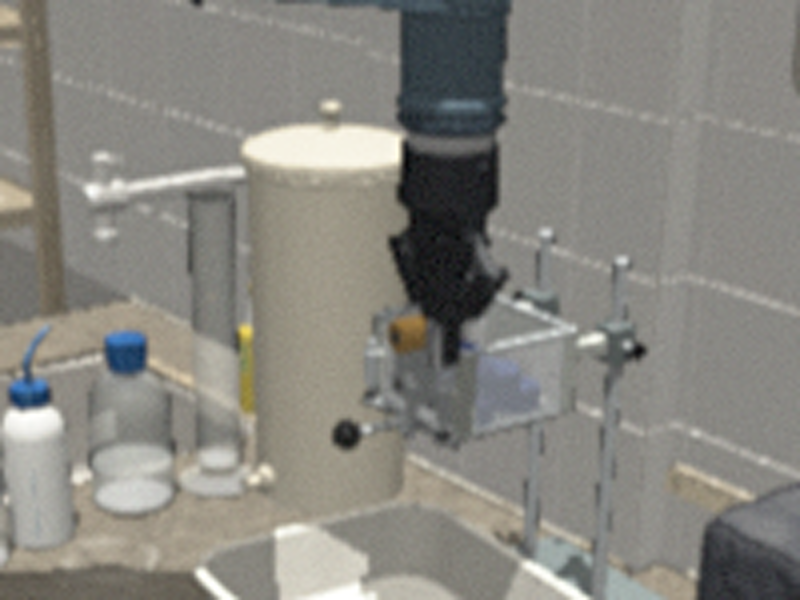

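View pics/t2.png

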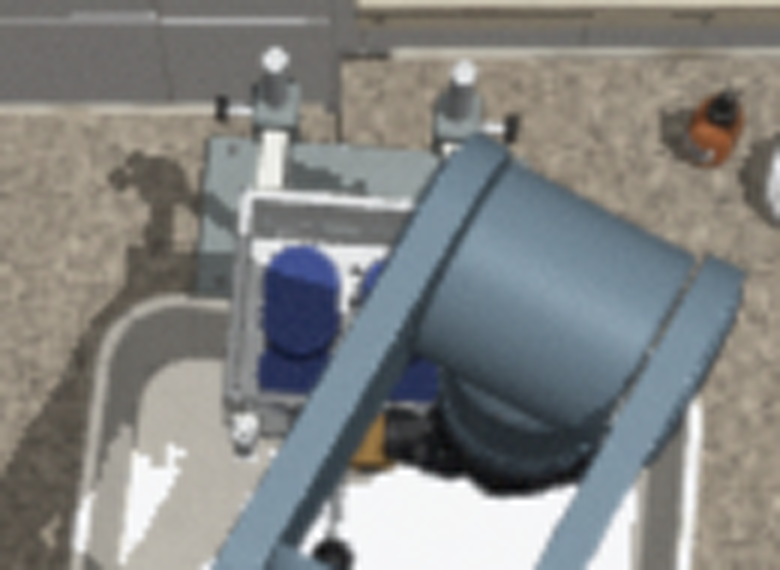

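```bash
python3 -m handwheel '[{"grip":0,"linear":[0,-2,0],"rotation":[0,0,0]},{"grip":0,"linear":[0,-2.8,0],"rotation":[0,0,0]},{"grip":0,"linear":[0,-3.4,0],"rotation":[0,0,0]},{"grip":0,"linear":[0,-4,0],"rotation":[0,0,0]},{"grip":0,"linear":[0,-4.6,0],"rotation":[0,0,0]},{"grip":0,"linear":[0,-5.2,0],"rotation":[0,0,0]},{"grip":0,"linear":[0,-5.8,0],"rotation":[0,0,0]},{"grip":0,"linear":[0,-6.2,0],"rotation":[0,0,0]},{"grip":0,"linear":[0,-6.2,0],"rotation":[0,0,0]}]'; python3 - <<'E'
from h import *
hp(); crop('scene','pics/s3.png',160,80,200,150,4)
E
```

```text
time_s: 2.95
eef_pos: [0.5476, -0.103, 0.3144]
eef_rot: [-0.0, 0.999, -0.035, 0.0]
wrist_force: [-0.2, 0.3, -0.4]
opening: -0.001
t 2.95 hop mm [-91.5 -17.5 314.4] F [-0.2  0.3 -0.4] op -0.001 rot err to lean [-0.  -0.  -0.2] q [-0.4   0.08  1.55  0.    1.51  1.24]
```

View pics/s3.png

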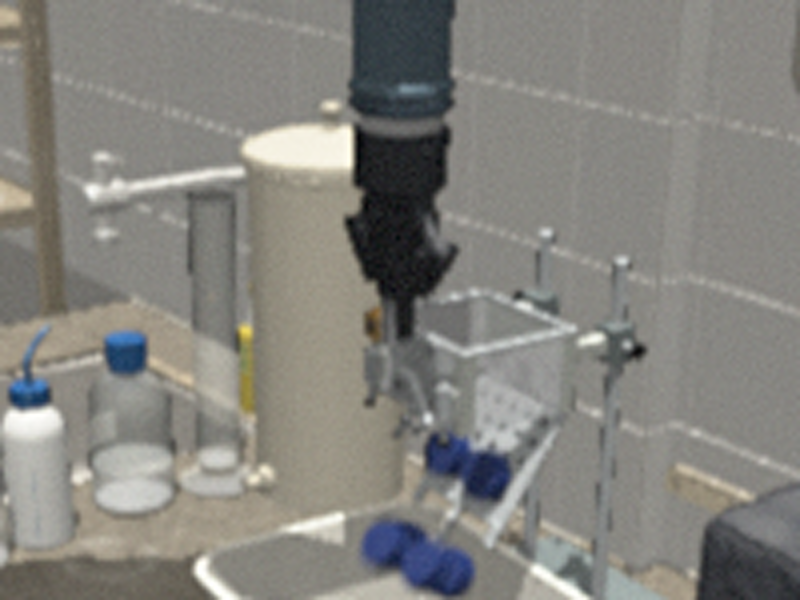

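```bash
python3 -m handwheel '[{"grip":0,"linear":[0,2.5,0],"rotation":[0,0,0]},{"grip":0,"linear":[0,2.5,-3],"rotation":[0,0,0]},{"grip":0,"linear":[-3,2.5,-5],"rotation":[0,0,0]},{"grip":2,"linear":[-7,1,-5],"rotation":[0,0,0]},{"grip":4.5,"linear":[-11,-1,-5],"rotation":[0,0,0]},{"grip":4.5,"linear":[-15,-1.8,-5],"rotation":[0,0,0]},{"grip":4.5,"linear":[-17,-1.8,-5],"rotation":[0,0,0]},{"grip":4.5,"linear":[-17,-1.8,-5],"rotation":[0,0,0]},{"grip":4.5,"linear":[-17,-1.8,-5],"rotation":[0,0,0]}]'; python3 - <<'E'
from h import *
hp(); crop('scene','pics/s4.png',160,80,200,150,4);crop('top','pics/t4.png',210,105,130,95,6)
l=np.radians(40);k=np.array([-48,0,85]);d=np.array([np.sin(l),0,-np.cos(l)])
g=k+d*21; pre=g-d*130; print(pre,g)
a=go(pre,40); a=go(g,40,a)
E
```

```text
time_s: 3.75
eef_pos: [0.3789, -0.0736, 0.3646]
eef_rot: [0.0, 0.999, -0.036, 0.001]
wrist_force: [0.1, -0.1, 0.6]
opening: 0.529
t 3.75 hop mm [-2.618e+02  3.000e-01  3.646e+02] F [ 0.1 -0.1  0.6] op 0.529 rot err to lean [ 0.  -0.1 -0.2] q [-0.5  -0.36  1.84  0.    1.66  1.14]
[-118.06384946    0.          168.4988443 ] [-34.5014602    0.          68.91306669]
lin cm [14.27 -0.06 19.58] rot deg [ 0.08 39.98 -0.21] dist mm 242.0
lin cm [ 0.  0. 13.] rot deg [0. 0. 0.] dist mm 130.0
```

View pics/s4.png

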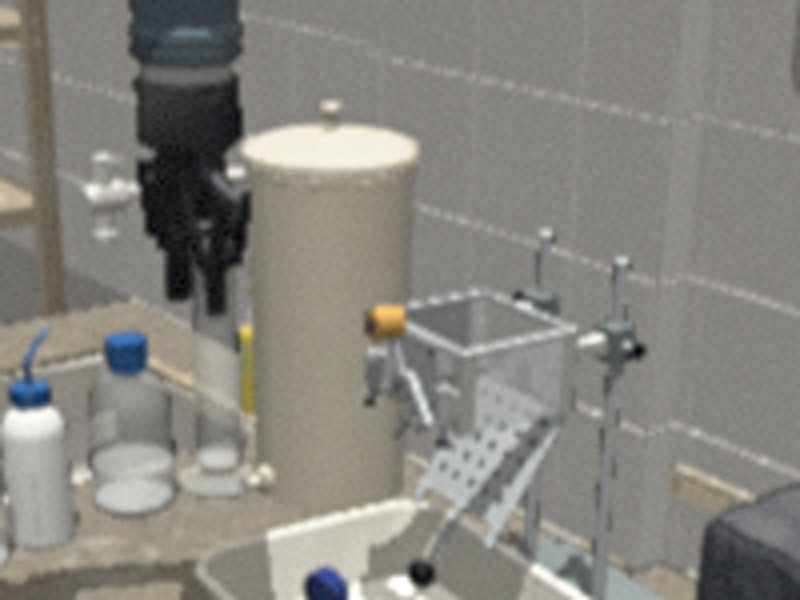

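View pics/t4.png

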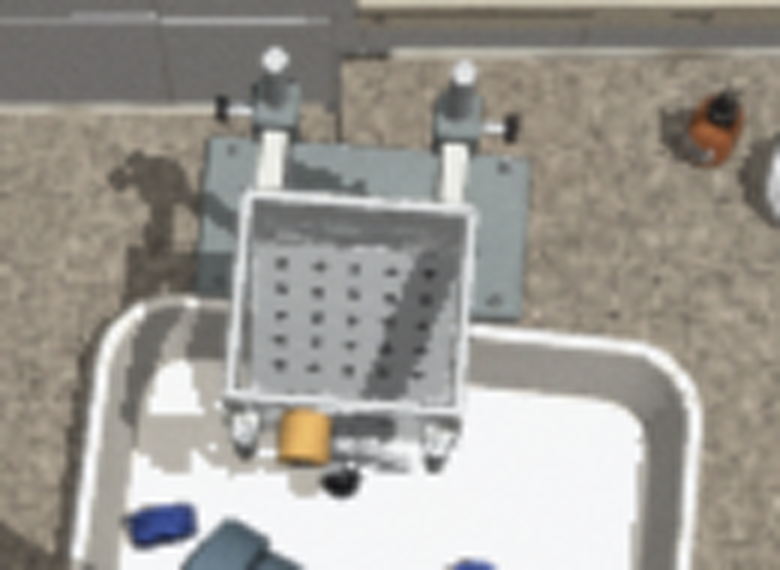

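The trap is open with the weight to the left, and the knob shows at scene pixel (265,223), which matches the prediction (265.1,223.4). Next I'll check the caps in the full tray.

```bash
python3 - <<'E'
from h import *
crop('scene','pics/s5.png',190,180,150,110,5);crop('top','pics/t5.png',205,140,140,100,5)
E
```

```text
(no output)
```

View pics/s5.png

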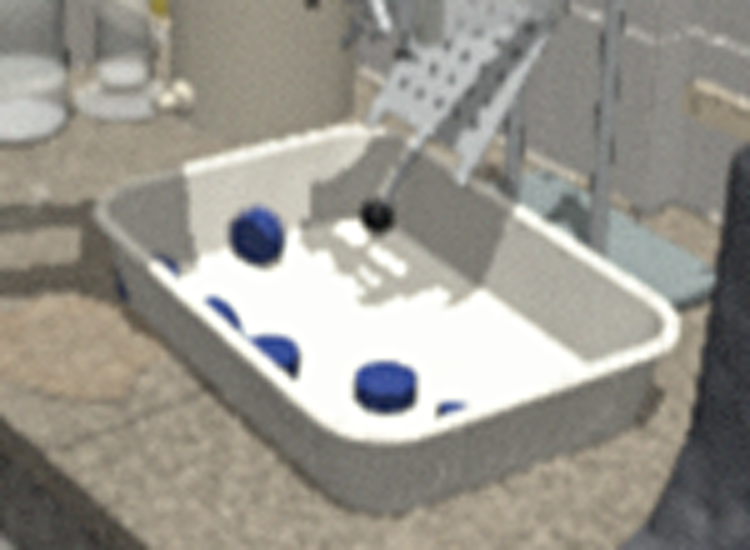

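View pics/t5.png

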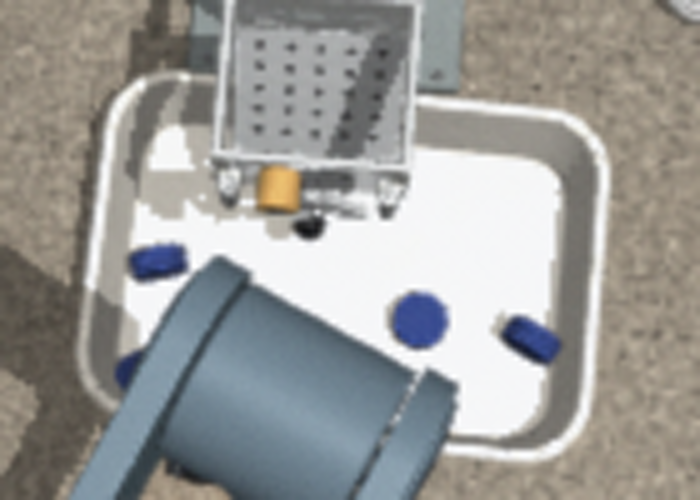

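```bash
python3 -m handwheel '[{"grip":4.5,"linear":[0,0,2],"rotation":[0,7,0]},{"grip":4.5,"linear":[2,0,5],"rotation":[0,14,0]},{"grip":4.5,"linear":[5,0,9],"rotation":[0,21,-0.1]},{"grip":4.5,"linear":[8,0,13],"rotation":[0,28,-0.1]},{"grip":4.5,"linear":[11,0,17],"rotation":[0,35,-0.2]},{"grip":4.5,"linear":[14.2,0,19.6],"rotation":[0,40,-0.2]},{"grip":4.5,"linear":[14.2,0,19.6],"rotation":[0,40,-0.2]},{"grip":4.5,"linear":[14.2,0,19.6],"rotation":[0,40,-0.2]},{"grip":4.5,"linear":[14.2,0,19.6],"rotation":[0,40,-0.2]},{"grip":4.5,"linear":[14.2,0,19.6],"rotation":[0,40,-0.2]}]'; python3 - <<'E'
from h import *
hp(); crop('scene','pics/s6.png',170,120,190,150,4);crop('top','pics/t6.png',205,140,140,100,5)
go([-34.5,0,69],40)
E
```

```text
time_s: 4.78
eef_pos: [0.5215, -0.0839, 0.1688]
eef_rot: [0.012, 0.939, -0.032, 0.342]
wrist_force: [0.5, -0.1, 0.7]
opening: 0.529
t 4.78 hop mm [-118.9   -0.3  168.8] F [ 0.5 -0.1  0.7] op 0.529 rot err to lean [  0. -40.   0.] q [-0.59 -0.24  2.32  0.68  0.53  0.55]
lin cm [-0.25 -0.13 13.22] rot deg [ 0.16 -0.27  0.15] dist mm 132.0
```

View pics/s6.png

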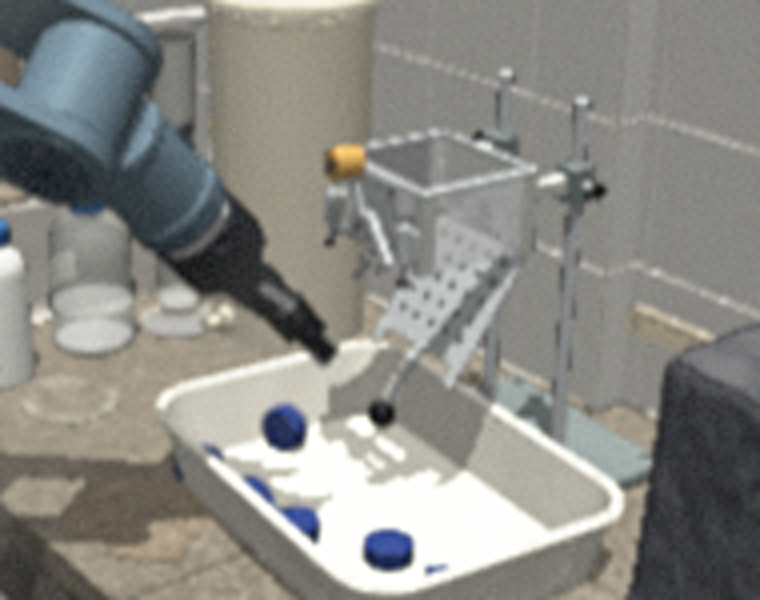

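View pics/t6.png

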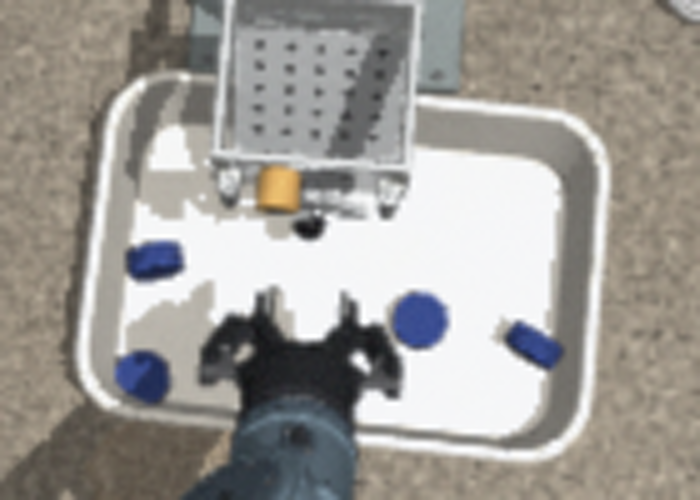

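```bash
python3 -m handwheel '[{"grip":4.5,"linear":[0,0,4],"rotation":[0,0,0]},{"grip":4.5,"linear":[0,0,7],"rotation":[0,0,0]},{"grip":4.5,"linear":[-0.1,-0.1,9],"rotation":[0,0,0]},{"grip":4.5,"linear":[-0.2,-0.1,11],"rotation":[0,0,0]},{"grip":4.5,"linear":[-0.2,-0.1,12.2],"rotation":[0,0,0]},{"grip":4.5,"linear":[-0.2,-0.1,13.2],"rotation":[0,0,0]},{"grip":4.5,"linear":[-0.2,-0.1,13.2],"rotation":[0,0,0]},{"grip":4.5,"linear":[-0.2,-0.1,13.2],"rotation":[0,0,0]}]'; python3 - <<'E'
from h import *
hp(); crop('scene','pics/s7.png',200,140,130,110,6);crop('top','pics/t7.png',205,140,140,100,5)
go([-34.5,0,69],40)
E
```

```text
time_s: 5.55
eef_pos: [0.6056, -0.0892, 0.0689]
eef_rot: [0.013, 0.938, -0.031, 0.344]
wrist_force: [-0.1, 0.1, 0.1]
opening: 0.524
t 5.55 hop mm [-34.6   0.1  68.9] F [-0.1  0.1  0.1] op 0.524 rot err to lean [  0.1 -40.3   0.1] q [-0.48  0.21  2.16  1.19  0.28  0.08]
lin cm [0.08 0.02 0.01] rot deg [ 0.12 -0.22  0.1 ] dist mm 1.0
```

View pics/s7.png

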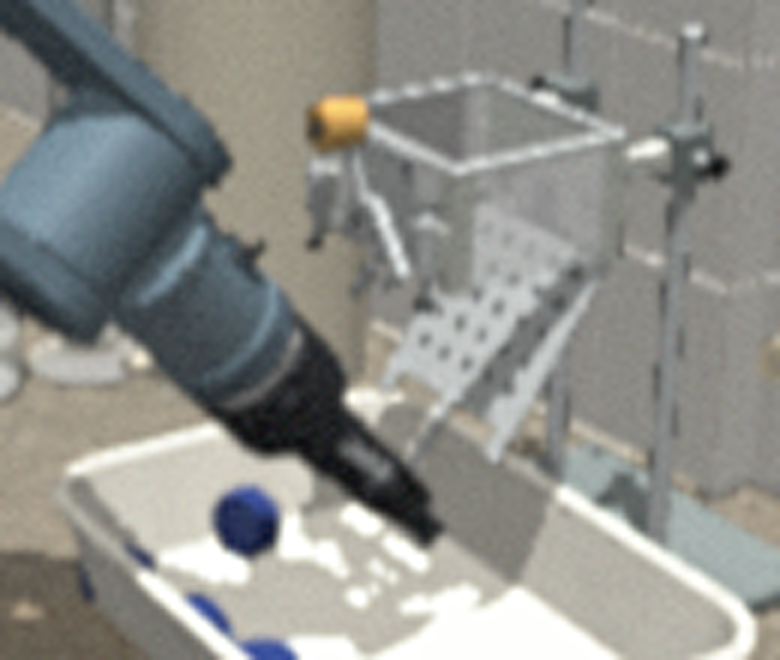

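View pics/t7.png

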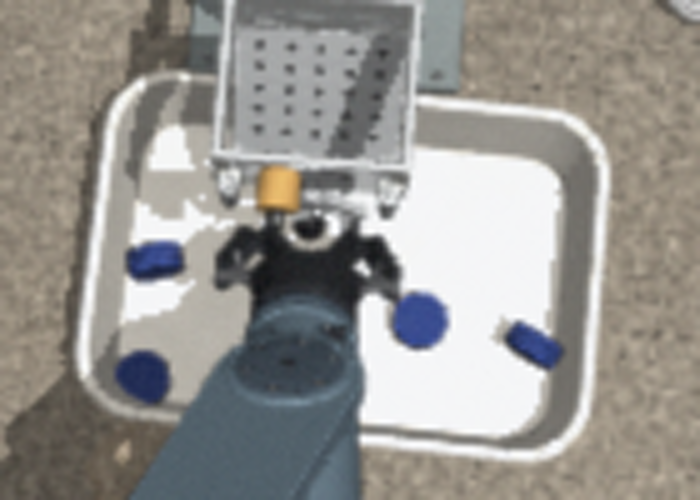

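```bash
python3 -m handwheel '[{"grip":2.2,"linear":[0,0,0],"rotation":[0,0,0]},{"grip":2.2,"linear":[0,0,0],"rotation":[0,0,0]},{"grip":2.2,"linear":[0,0,0],"rotation":[0,0,0]},{"grip":2.2,"linear":[0,0,0],"rotation":[0,0,0]},{"grip":2.2,"linear":[0,0,0],"rotation":[0,0,0]}]'; python3 - <<'E'
from h import *
hp()
p,r=pose()
# arc waypoints, constant lean, TCP offset constant
c,s=np.cos(X[2]),np.sin(X[2])
kn=lambda a: hop(np.array([58-185*np.cos(a),0,237-185*np.sin(a)])/1e3,X)
for a in (.9625,.9,.8,.7,.6,.5,.4,.3,.2,.1,.06,.03,.01,0,-.02,-.03): print(a,(r.inv().apply(kn(a)-kn(.9625))*100).round(2))
E
```

```text
time_s: 6.07
eef_pos: [0.6047, -0.0872, 0.0677]
eef_rot: [0.011, 0.939, -0.031, 0.343]
wrist_force: [-6.8, 6.9, 12.2]
opening: 0.271
t 6.07 hop mm [-35.7   2.   67.7] F [-6.8  6.9 12.2] op 0.271 rot err to lean [ -0.1 -40.1   0.1] q [-0.48  0.22  2.16  1.19  0.28  0.08]
0.9625 [0. 0. 0.]
0.9 [-0.26 -0.   -1.13]
0.8 [-0.54 -0.01 -2.95]
0.7 [-0.63 -0.01 -4.8 ]
0.6 [-0.54 -0.01 -6.65]
0.5 [-0.26 -0.02 -8.48]
0.4 [  0.2   -0.02 -10.27]
0.3 [  0.83  -0.02 -12.  ]
0.2 [  1.64  -0.02 -13.67]
0.1 [  2.61  -0.02 -15.24]
0.06 [  3.04  -0.02 -15.85]
0.03 [  3.38  -0.02 -16.29]
0.01 [  3.61  -0.02 -16.57]
0 [  3.73  -0.02 -16.72]
-0.02 [  3.97  -0.03 -17.  ]
-0.03 [  4.09  -0.03 -17.13]
```

```bash
python3 - <<'E'
from h import *
hp(); crop('scene','pics/s8.png',230,170,80,70,9);crop('top','pics/t8.png',225,150,80,60,9)
f=lambda a: hop(np.array([58-185*np.cos(a),0,237-185*np.sin(a)])/1e3,X)
print([(a,proj('scene',f(a)).round(1),proj('top',f(a)).round(1)) for a in (.96,.9)])
E
```

```text
t 6.07 hop mm [-35.7   2.   67.7] F [-6.8  6.9 12.2] op 0.271 rot err to lean [ -0.1 -40.1   0.1] q [-0.48  0.22  2.16  1.19  0.28  0.08]
[(0.96, array([265. , 223.3]), array([266.5, 184.4])), (0.9, array([263. , 222.2]), array([266.3, 186.3]))]
```

View pics/s8.png

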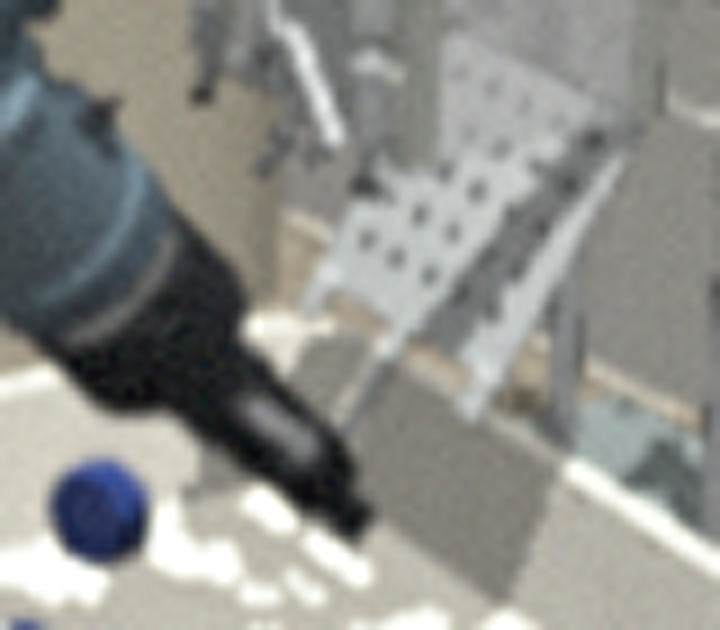

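View pics/t8.png

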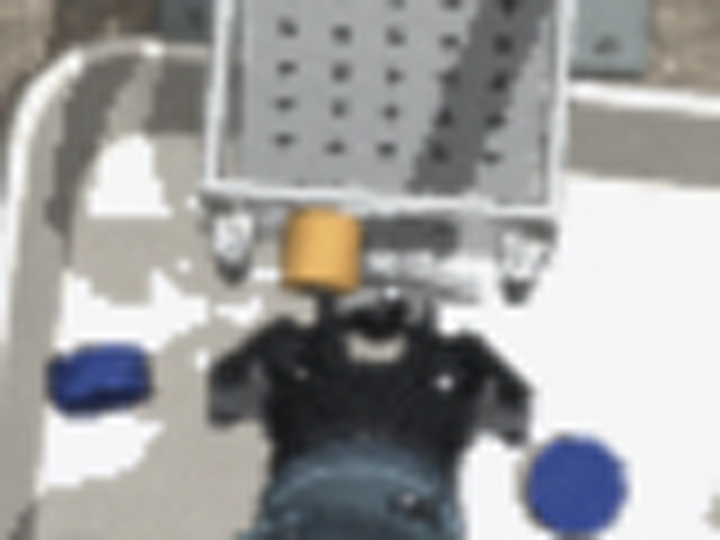

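```bash
python3 -m handwheel '[{"grip":2.2,"linear":[-0.1,0,-0.5],"rotation":[0,0,0]},{"grip":2.2,"linear":[-0.26,0,-1.1],"rotation":[0,0,0]},{"grip":2.2,"linear":[-0.4,0,-2],"rotation":[0,0,0]},{"grip":2.2,"linear":[-0.54,0,-3],"rotation":[0,0,0]},{"grip":2.2,"linear":[-0.6,0,-3.9],"rotation":[0,0,0]},{"grip":2.2,"linear":[-0.63,0,-4.8],"rotation":[0,0,0]},{"grip":2.2,"linear":[-0.6,0,-5.7],"rotation":[0,0,0]},{"grip":2.2,"linear":[-0.54,0,-6.65],"rotation":[0,0,0]},{"grip":2.2,"linear":[-0.54,0,-6.65],"rotation":[0,0,0]}]'; python3 - <<'E'
from h import *
hp(); crop('scene','pics/s9.png',220,130,110,100,6)
f=lambda a: hop(np.array([58-185*np.cos(a),0,237-185*np.sin(a)])/1e3,X)
print([(a,proj('scene',f(a)).round(1),proj('top',f(a)).round(1)) for a in (.6,.9)])
E
```

```text
time_s: 6.92
eef_pos: [0.5564, -0.0836, 0.1142]
eef_rot: [0.011, 0.939, -0.031, 0.342]
wrist_force: [2.5, 6.6, -0.9]
opening: 0.271
t 6.92 hop mm [-84.    2.4 114.2] F [ 2.5  6.6 -0.9] op 0.271 rot err to lean [ -0.1 -40.    0.1] q [-0.53 -0.01  2.27  0.91  0.38  0.33]
[(0.6, array([254.2, 214.4]), array([265.7, 194.2])), (0.9, array([263. , 222.2]), array([266.3, 186.3]))]
```

View pics/s9.png

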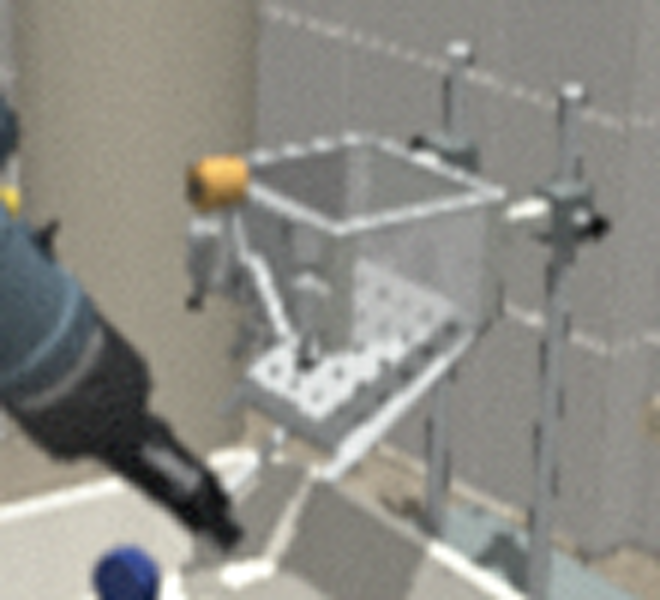

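```bash
python3 -m handwheel '[{"grip":2.2,"linear":[0.1,0,-0.9],"rotation":[0,0,0]},{"grip":2.2,"linear":[0.28,0,-1.83],"rotation":[0,0,0]},{"grip":2.2,"linear":[0.5,0,-2.7],"rotation":[0,0,0]},{"grip":2.2,"linear":[0.74,0,-3.62],"rotation":[0,0,0]},{"grip":2.2,"linear":[1.04,0,-4.5],"rotation":[0,0,0]},{"grip":2.2,"linear":[1.37,0,-5.35],"rotation":[0,0,0]},{"grip":2.2,"linear":[1.76,0,-6.2],"rotation":[0,0,0]},{"grip":2.2,"linear":[2.18,0,-7.02],"rotation":[0,0,0]},{"grip":2.2,"linear":[2.65,0,-7.8],"rotation":[0,0,0]},{"grip":2.2,"linear":[3.15,0,-8.59],"rotation":[0,0,0]},{"grip":2.2,"linear":[3.15,0,-8.59],"rotation":[0,0,0]}]'; python3 - <<'E'
from h import *
hp(); crop('scene','pics/s10.png',220,130,110,100,6)
f=lambda a: hop(np.array([58-185*np.cos(a),0,237-185*np.sin(a)])/1e3,X)
p,r=pose()
for a in (.06,.03,0,-.03): print(a,(r.inv().apply(f(a)-f(.1))*100).round(2))
E
```

```text
time_s: 7.88
eef_pos: [0.5268, -0.0814, 0.2017]
eef_rot: [0.011, 0.939, -0.031, 0.343]
wrist_force: [10.7, 10.0, 0.5]
opening: 0.267
t 7.88 hop mm [-113.7    2.5  201.7] F [10.7 10.   0.5] op 0.267 rot err to lean [ -0.1 -40.1   0.2] q [-0.57 -0.3   2.29  0.59  0.6   0.66]
0.06 [ 0.43 -0.   -0.6 ]
0.03 [ 0.77  0.   -1.04]
0 [ 1.12  0.   -1.47]
-0.03 [ 1.48  0.   -1.89]
```

View pics/s10.png

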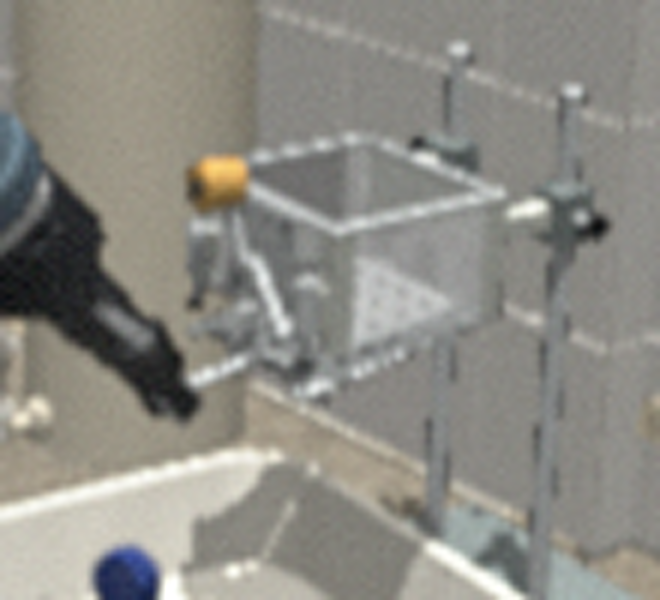

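```bash
python3 -m handwheel '[{"grip":2.2,"linear":[0.45,0,-0.58],"rotation":[0,0,0]},{"grip":2.2,"linear":[0.65,0,-0.8],"rotation":[0,0,0]},{"grip":2.2,"linear":[0.85,0,-1],"rotation":[0,0,0]},{"grip":2.2,"linear":[1.05,0,-1.2],"rotation":[0,0,0]},{"grip":2.2,"linear":[1.2,0,-1.41],"rotation":[0,0,0]},{"grip":2.2,"linear":[1.2,0,-1.41],"rotation":[0,0,0]}]'; python3 - <<'E'
from h import *
hp(); crop('scene','pics/s11.png',220,130,110,100,6)
E
```

```text
time_s: 8.43
eef_pos: [0.5261, -0.0814, 0.2179]
eef_rot: [0.01, 0.939, -0.032, 0.342]
wrist_force: [4.8, 6.6, -2.7]
opening: 0.274
t 8.43 hop mm [-114.5    2.5  217.9] F [ 4.8  6.6 -2.7] op 0.274 rot err to lean [ -0.1 -40.   -0. ] q [-0.58 -0.33  2.27  0.55  0.64  0.71]
```

View pics/s11.png

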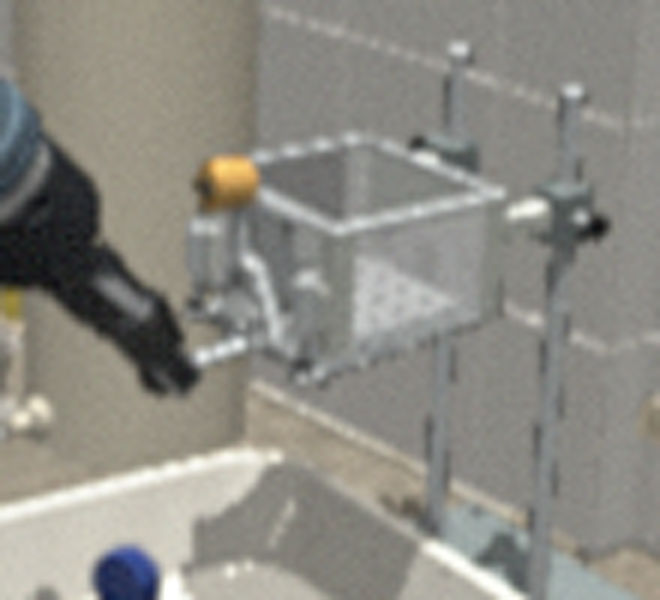

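```bash
python3 -m handwheel '[{"grip":2.2,"linear":[0.06,0,-0.08],"rotation":[0,0,0]},{"grip":2.2,"linear":[0.13,0,-0.15],"rotation":[0,0,0]},{"grip":2.2,"linear":[0.19,0,-0.23],"rotation":[0,0,0]},{"grip":2.2,"linear":[0.26,0,-0.31],"rotation":[0,0,0]},{"grip":2.2,"linear":[0.26,0,-0.31],"rotation":[0,0,0]}]'; python3 - <<'E'
from h import *
hp(); crop('scene','pics/s12.png',220,130,110,100,6)
E
```

```text
time_s: 8.9
eef_pos: [0.5258, -0.0814, 0.2214]
eef_rot: [0.01, 0.939, -0.032, 0.341]
wrist_force: [-0.1, 7.9, -2.2]
opening: 0.271
t 8.9 hop mm [-114.8    2.5  221.4] F [-0.1  7.9 -2.2] op 0.271 rot err to lean [ -0.2 -39.9  -0. ] q [-0.58 -0.34  2.27  0.54  0.65  0.72]
```

View pics/s12.png

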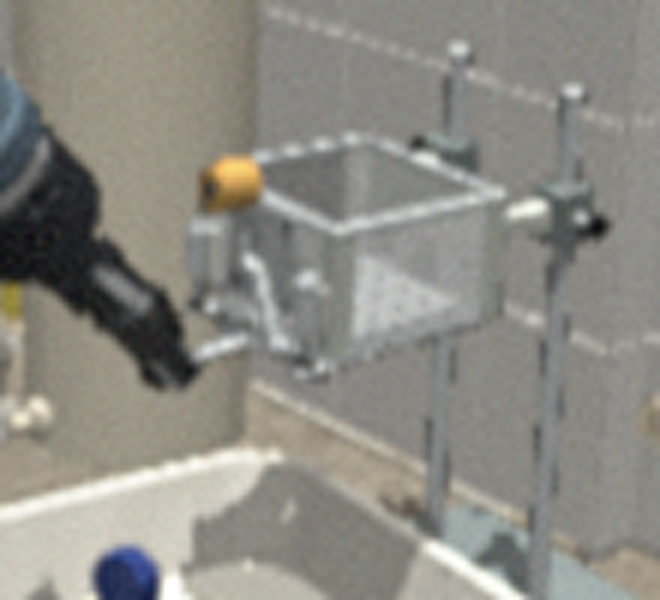

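```bash
python3 -m handwheel '[{"grip":2.2,"linear":[0.06,0,-0.08],"rotation":[0,0,0]},{"grip":2.2,"linear":[0.13,0,-0.15],"rotation":[0,0,0]},{"grip":2.2,"linear":[0.19,0,-0.23],"rotation":[0,0,0]},{"grip":2.2,"linear":[0.26,0,-0.31],"rotation":[0,0,0]},{"grip":2.2,"linear":[0.26,0,-0.31],"rotation":[0,0,0]}]'; python3 - <<'E'
from h import *
hp(); crop('scene','pics/s13.png',220,130,110,100,6)
E
```

```text
time_s: 9.37
eef_pos: [0.5256, -0.0813, 0.2251]
eef_rot: [0.01, 0.939, -0.032, 0.341]
wrist_force: [-2.8, 5.5, -2.1]
opening: 0.27
t 9.37 hop mm [-115.     2.6  225.1] F [-2.8  5.5 -2.1] op 0.27 rot err to lean [ -0.2 -39.9  -0. ] q [-0.58 -0.34  2.26  0.53  0.66  0.73]
```

View pics/s13.png

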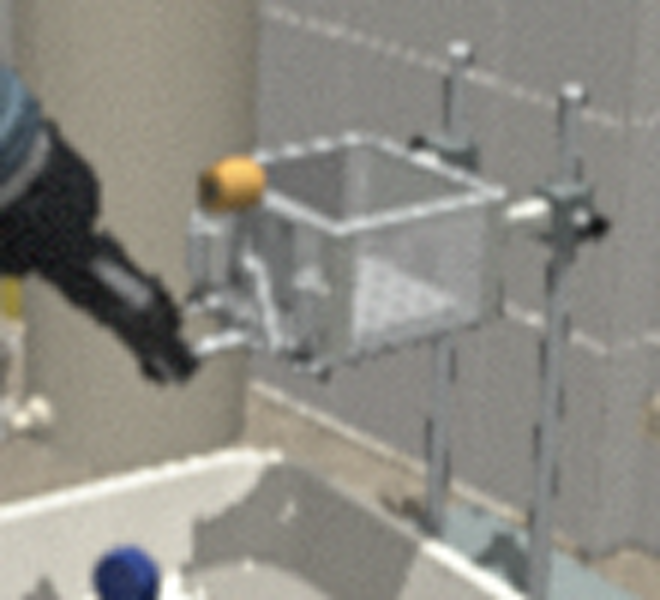

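```bash
python3 -m handwheel '[{"grip":2.2,"linear":[0.06,0,-0.08],"rotation":[0,0,0]},{"grip":2.2,"linear":[0.13,0,-0.15],"rotation":[0,0,0]},{"grip":2.2,"linear":[0.19,0,-0.23],"rotation":[0,0,0]},{"grip":2.2,"linear":[0.26,0,-0.31],"rotation":[0,0,0]},{"grip":2.2,"linear":[0.26,0,-0.31],"rotation":[0,0,0]}]'; python3 - <<'E'
from h import *
hp(); crop('scene','pics/s14.png',220,130,110,100,6)
E
```

```text
time_s: 9.83
eef_pos: [0.5243, -0.0809, 0.2274]
eef_rot: [0.01, 0.94, -0.031, 0.339]
wrist_force: [-10.9, 6.2, -6.1]
opening: 0.268
t 9.83 hop mm [-116.3    2.9  227.4] F [-10.9   6.2  -6.1] op 0.268 rot err to lean [ -0.1 -39.7   0.1] q [-0.58 -0.35  2.26  0.52  0.67  0.74]
```

View pics/s14.png

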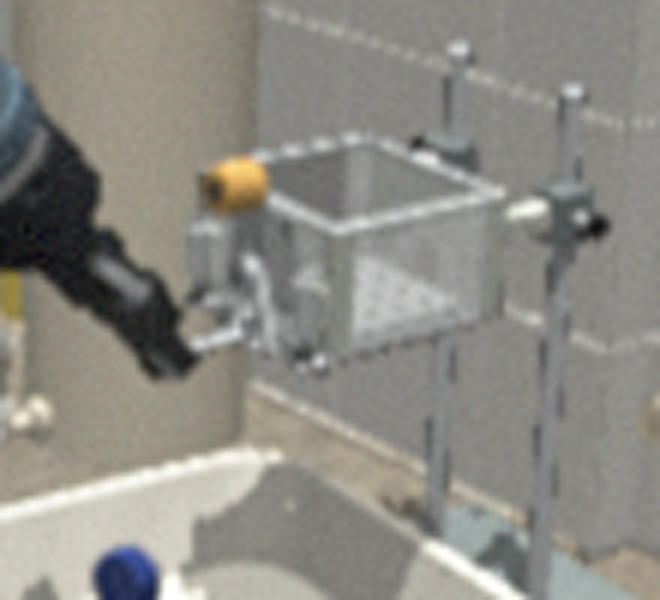

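```bash
python3 -m handwheel '[{"grip":2.2,"linear":[-0.02,0,-0.18],"rotation":[0,0,0]},{"grip":2.2,"linear":[0.04,0,-0.25],"rotation":[0,0,0]},{"grip":2.2,"linear":[0.11,0,-0.33],"rotation":[0,0,0]},{"grip":2.2,"linear":[0.17,0,-0.41],"rotation":[0,0,0]},{"grip":2.2,"linear":[0.2,0,-0.48],"rotation":[0,0,0]},{"grip":2.2,"linear":[0.2,0,-0.48],"rotation":[0,0,0]}]'; python3 - <<'E'
from h import *
hp(); crop('scene','pics/s15.png',220,130,110,100,6)
E
```

```text
time_s: 10.38
eef_pos: [0.5228, -0.0811, 0.2315]
eef_rot: [0.01, 0.94, -0.032, 0.339]
wrist_force: [24.4, 3.7, -16.6]
opening: 0.271
t 10.38 hop mm [-117.7    2.6  231.5] F [ 24.4   3.7 -16.6] op 0.271 rot err to lean [ -0.2 -39.7  -0. ] q [-0.58 -0.36  2.26  0.52  0.69  0.75]
```

View pics/s15.png

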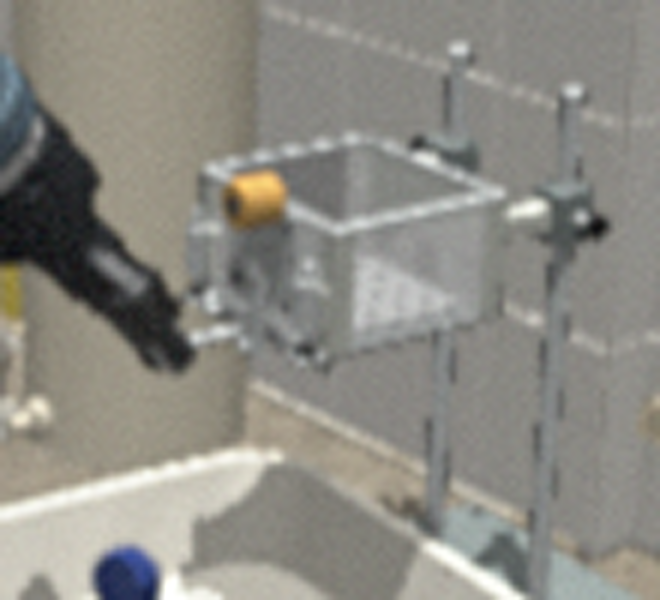

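The weight snapped to the right at crop (255,200), where the latched position was predicted at (252,200). I'll ease off, open the fingers and withdraw.

```bash
python3 -m handwheel '[{"grip":2.2,"linear":[-0.05,0,0.15],"rotation":[0,0,0]},{"grip":2.2,"linear":[-0.1,0,0.25],"rotation":[0,0,0]},{"grip":3,"linear":[-0.1,0,0.25],"rotation":[0,0,0]},{"grip":4,"linear":[-0.1,0,0.25],"rotation":[0,0,0]},{"grip":5,"linear":[-0.1,0,0.25],"rotation":[0,0,0]},{"grip":5,"linear":[-0.1,0,0.25],"rotation":[0,0,0]},{"grip":5,"linear":[-0.1,0,0.25],"rotation":[0,0,0]}]'; python3 - <<'E'
from h import *
hp(); crop('scene','pics/s16.png',220,130,110,100,6);crop('top','pics/t16.png',205,140,140,100,5)
E
```

```text
time_s: 11.02
eef_pos: [0.5262, -0.0836, 0.2335]
eef_rot: [0.013, 0.939, -0.032, 0.343]
wrist_force: [-0.3, -0.2, -0.8]
opening: 0.582
t 11.02 hop mm [-114.2    0.3  233.5] F [-0.3 -0.2 -0.8] op 0.582 rot err to lean [  0.1 -40.1   0. ] q [-0.58 -0.36  2.25  0.52  0.68  0.74]
```

View pics/s16.png

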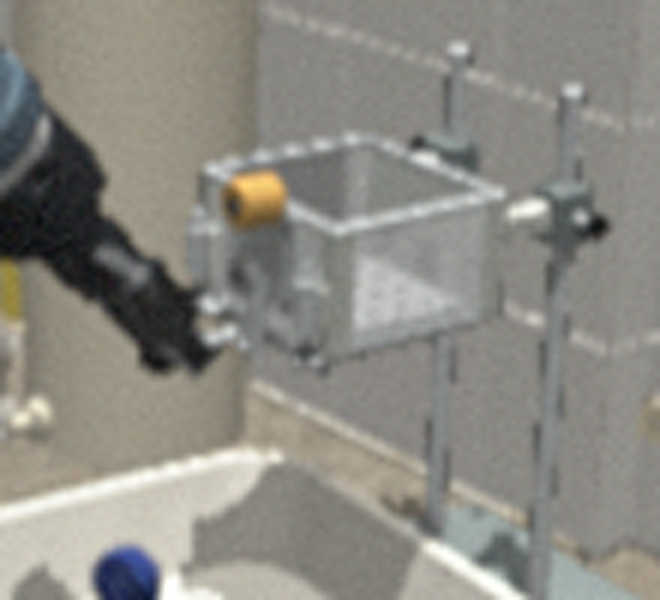

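View pics/t16.png

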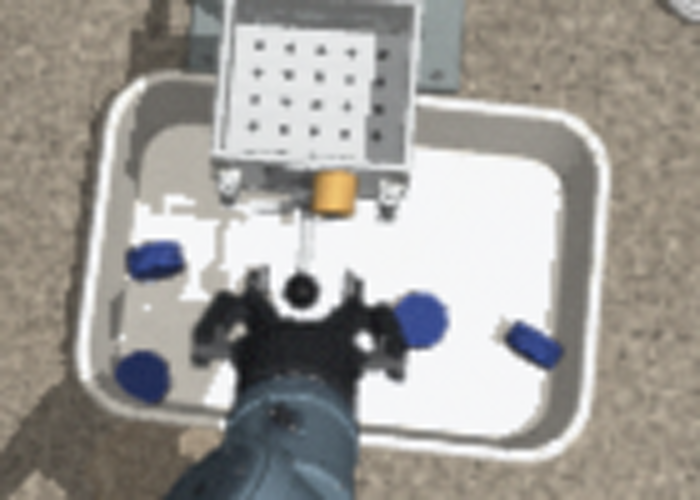

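```bash
python3 -m handwheel '[{"grip":5,"linear":[0,0,-2],"rotation":[0,0,0]},{"grip":5,"linear":[0,0,-5],"rotation":[0,0,0]},{"grip":5,"linear":[0,0,-8],"rotation":[0,0,0]},{"grip":5,"linear":[0,0,-11],"rotation":[0,0,0]},{"grip":5,"linear":[0,0,-14],"rotation":[0,0,0]},{"grip":5,"linear":[0,3,-16],"rotation":[0,0,0]},{"grip":5,"linear":[0,7,-16],"rotation":[0,0,0]},{"grip":5,"linear":[0,11,-16],"rotation":[0,0,0]},{"grip":5,"linear":[0,15,-16],"rotation":[0,0,0]},{"grip":5,"linear":[0,19,-16],"rotation":[0,0,0]},{"grip":5,"linear":[0,22,-16],"rotation":[0,0,0]},{"grip":5,"linear":[0,22,-16],"rotation":[0,0,0]}]'; python3 - <<'E'
from h import *
hp(); crop('scene','pics/s17.png',190,120,150,150,4);crop('top','pics/t17.png',205,120,140,120,5)
E
```

```text
time_s: 12.12
eef_pos: [0.4068, -0.3008, 0.3548]
eef_rot: [0.013, 0.939, -0.035, 0.341]
wrist_force: [-0.5, 0.9, -0.4]
opening: 0.588
t 12.12 hop mm [-218.5 -224.5  354.8] F [-0.5  0.9 -0.4] op 0.588 rot err to lean [  0.2 -39.9  -0.3] q [-1.3  -0.42  2.05  0.68  1.31  0.24]
```

View pics/s17.png

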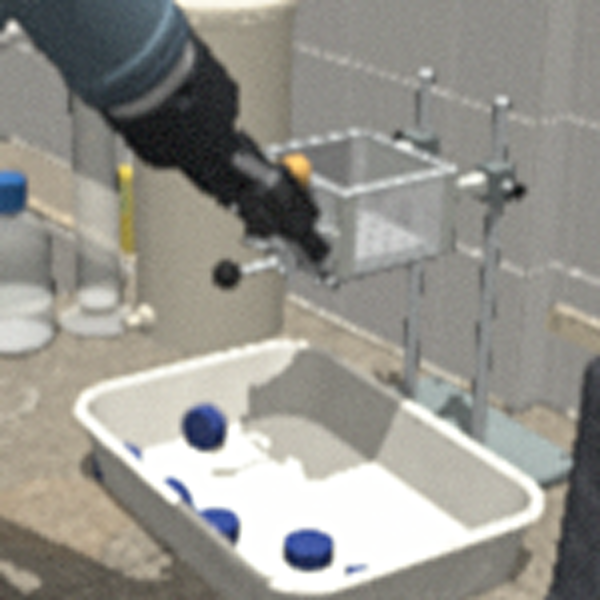

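View pics/t17.png

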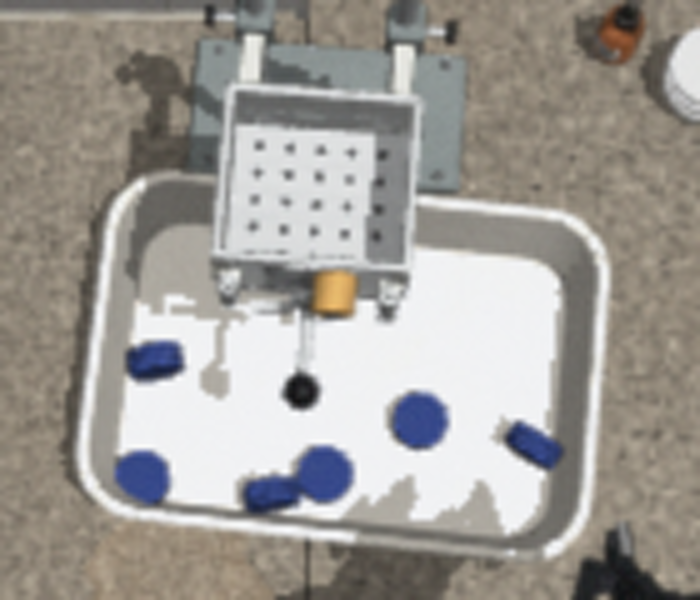

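```bash
python3 - <<'E'
from h import *
# tray outer edges on crop, rim z .073; fit pose
L=[onz('top',205+u/5,120+v/5,.073)[:2] for u,v in [(82,430),(103,250),(607,270),(585,500)]]
fr=[onz('top',205+u/5,120+v/5,.073)[:2] for u,v in [(160,522),(500,553),(170,173),(520,208)]]
yaw=np.arctan2(-(fr[1]-fr[0])[0]*-1,-(fr[1]-fr[0])[1]); 
d=fr[1]-fr[0]; ey=-d/np.linalg.norm(d); ex=np.array([ey[1],-ey[0]])
cx=(np.mean([f@ex for f in fr[:2]])+np.mean([f@ex for f in fr[2:]]))/2; cy=(np.mean([l@ey for l in L[:2]])+np.mean([l@ey for l in L[2:]]))/2
print('dims',np.mean([f@ex for f in fr[2:]])-np.mean([f@ex for f in fr[:2]]),np.mean([l@ey for l in L[:2]])-np.mean([l@ey for l in L[2:]]),ex)
for (u,v),z in [((143,475),.024),((155,359),.027),((272,492),.027),((325,474),.024),((419,420),.024),((533,445),.027)]:
    p=onz('top',205+u/5,120+v/5,z)[:2]; print((u,v),round(p@ex-cx,3),round(p@ey-cy,3))
# motion check
a=cams.camera('top').astype(int)
import subprocess
b=cv2.imread('pics/t17.png')
a2=cv2.resize(np.ascontiguousarray(a[120:240,205:345,::-1].astype(np.uint8)),(700,600),interpolation=cv2.INTER_CUBIC)
print('diff max in tray',cv2.absdiff(a2,b)[170:560,80:560].max())
E
```

```text
dims 0.26700547096892013 0.38134030603931507 [ 0.99623264 -0.08672099]
(143, 475) -0.093 0.146
(155, 359) -0.002 0.146
(272, 492) -0.098 0.046
(325, 474) -0.08 0.006
(419, 420) -0.031 -0.063
(533, 445) -0.043 -0.152
diff max in tray 77
```

```bash
python3 -m handwheel '[{"grip":5,"linear":[0,0,0],"rotation":[0,0,0]},{"grip":5,"linear":[0,0,0],"rotation":[0,0,0]},{"grip":5,"linear":[0,0,0],"rotation":[0,0,0]},{"grip":5,"linear":[0,0,0],"rotation":[0,0,0]},{"grip":5,"linear":[0,0,0],"rotation":[0,0,0]},{"grip":5,"linear":[0,0,0],"rotation":[0,0,0]},{"grip":5,"linear":[0,0,0],"rotation":[0,0,0]},{"grip":5,"linear":[0,0,0],"rotation":[0,0,0]},{"grip":5,"linear":[0,0,0],"rotation":[0,0,0]},{"grip":5,"linear":[0,0,0],"rotation":[0,0,0]},{"grip":5,"linear":[0,0,0],"rotation":[0,0,0]},{"grip":5,"linear":[0,0,0],"rotation":[0,0,0]}]'; python3 - <<'E'
from h import *
crop('top','pics/t18.png',205,120,140,120,5)
def bl(fn):
    im=cv2.imread(fn).astype(int); m=((im[:,:,0]-im[:,:,2]>60)).astype(np.uint8); n,_,st,c=cv2.connectedComponentsWithStats(m)
    return [(st[i,4],c[i].round(1).tolist()) for i in range(1,n) if st[i,4]>300]
print(bl('pics/t17.png')); print(bl('pics/t18.png'))
E
```

```text
time_s: 13.27
eef_pos: [0.4081, -0.2954, 0.3552]
eef_rot: [0.012, 0.939, -0.032, 0.342]
wrist_force: [0.1, -0.3, -0.4]
opening: 0.585
[(np.int32(788), [155.3, 356.6]), (np.int32(1949), [419.8, 419.8]), (np.int32(824), [536.3, 445.2]), (np.int32(2878), [308.4, 478.8]), (np.int32(1803), [142.9, 475.7])]
[(np.int32(778), [155.5, 356.6]), (np.int32(1948), [419.8, 419.8]), (np.int32(853), [536.0, 445.0]), (np.int32(2869), [308.5, 478.7]), (np.int32(1802), [142.9, 475.9])]
```

View pics/t18.png

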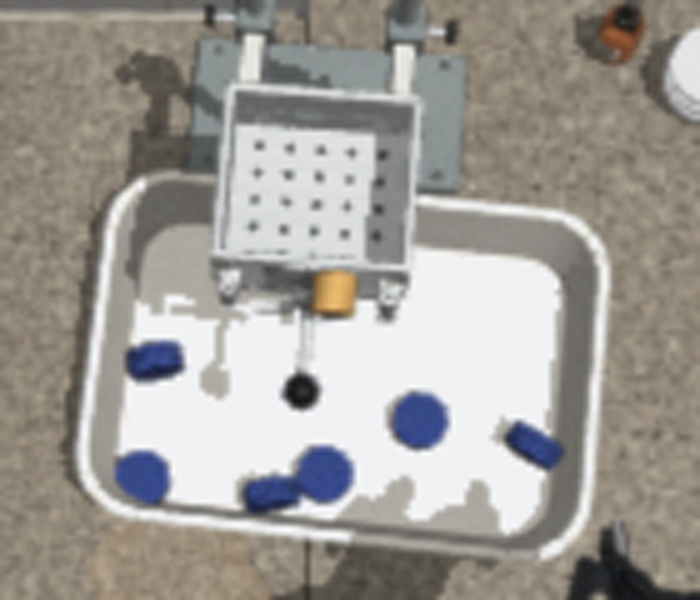

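The six caps are at rest in the tray: they moved less than 0.3 px (1.5 mm at most) over about 1 s. The trap is latched and the arm is clear.

```bash
python3 -c "
from bench import ctrl
print(ctrl.hand_in())"
```

```text
the job is handed in; nothing more can be done
None
```

The six blue caps are in the white tray and the trap is latched shut again. I handed the job in at about 13 s of the 54 s allowed, and no verdict was reported.

I pushed the brass weight over with closed fingers and the trap dropped. I then took the ball knob at a 40° lean, swung the trap up and pressed until the catch snapped (about 17 N down on the tool). After that I let go and backed the arm off.

**Last checks:**
- **Trap and catch:** the weight leans right where I predicted it for latched, and after I let go the knob is at scene pixel (246.7, 188), against (246.4, 188) predicted for shut.
- **Caps:** by my estimate they lie within about ±0.10 m (x) and ±0.15 m (y) of the tray's centre. Three lie flat and three stand on edge. None moved visibly over about 1 s.
- **Robot:** the arm was clear of everything, with wrist force near zero.

**What disagreed or went unchecked:**
- **Grip:** it closed to about 23 mm on the 26 mm knob, with 5–10 N of side force. The knob also seemed to slip a few millimetres in the pads, so pressing it home took more upward travel than I calculated.
- **Blue speck:** one shows on the outside of the tray's front left corner in the scene view. I took it to be the corner cap showing through the drawn wall, since the top view shows all six caps inside.
- **Tray and bystanders:** I did not measure whether they shifted. The arm never went near the bystanders, and the tray looked unmoved in the pictures.

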